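# Put the check weight away and hasp the case

## Task

The balance check is finished: take the large steel weight off the balance pan and set it down upright, without dropping it, in the empty compartment of its case. Then shut the lid fully, and only after that swing the hinged hasp over the lid's staple until it lies flat on the lid. Leave the jar, the beaker and the packet where they are.

Things in the scene. Friction and masses are not known exactly. Their poses are not given: they have to be found in the camera images.
- weight: Large check weight, plain steel, 0.6 kg or so, loose, standing on the balance pan: a cylinder 48 mm in diameter and 44 mm tall, with a neck and a 26 mm wide knob above it, 62 mm tall in all. Origin: centre of its underside; z up along its axis.
- balance: White laboratory balance, fixed, 280 mm (its x) by 200 mm (its y), display at its -x end. Origin: centre of its underside. Its round steel pan, 130 mm in diameter, is centred at (45, 0) mm in its frame, top 72 mm above the bench.
- case: Grey case, fixed, 190 (its x) x 240 mm (its y); walls 6 mm thick, 78 mm high; inner floor 10 mm above the bench; shut lid's top at 90 mm. Origin: centre of underside. Lid hinge along the +x wall, hasp at the middle of the -x wall. The -y side is dark foam 45 mm high with small fixed weights up to 66 mm; the empty compartment is on the +y side. Its +x points roughly to the robot's left.
- case_bay (a point): Centre of the floor of the empty compartment, at (0, 47, 10) mm in the case's frame. The compartment is 178 mm (case x) by 134 mm (case y), open above. Axes as the case's.
- case_lid (a joint): Lid angle, rad: 0 shut, grows as it opens, stop at 1.9; starts a little past upright. Flat grey panel 190 x 240 x 12 mm; hinge axis along case y at x 95, z 78 mm (case frame), at its underside. Stiff hinge (0.4 N m): it stays where left and must be moved all the way. A steel wire staple, 22 mm along case x, 21 mm high, stands mid-width on the lid's top, 143 mm from the hinge.
- lid_edge (a point): Middle of the lid's free edge, on its upper (outer) face, 190 mm from the hinge.
- hasp (a joint): Hasp angle, rad: 0 flat over the lid, pointing to case +x; 1.57 straight up; stop at 2.6. Starts swung off, leaning away from the case. Hinge axis along case y at x -103, y 0, z 94.5 mm in the case frame. Friction (0.09 N m) holds it at any angle, so it must be moved all the way.
- hasp_tip (a point): Middle of the hasp's free end, 112 mm from its hinge axis. A plain steel strap 44 mm wide, 5 mm thick, with a round bead 8 mm thick across its end, and a slot 34 x 18 mm (36 to 70 mm from the axis) that drops over the staple. From 70 to 110 mm it is solid and can be pressed.
- jar: White jar with black cap, 80 mm in diameter, 160 mm tall, loose bystander. Origin: centre of underside.
- beaker: Glass beaker, 80 mm in diameter, 100 mm tall, loose bystander. Origin: centre of underside.
- packet: Flat white paper packet, 100 x 150 x 22 mm, loose bystander. Origin: centre of underside.
There are look-alikes about, which are no part of the job. There is more than one size of the weight; the one meant has the size given above.

How it is judged:
On the way, in this order (a step that is already met when the one before it is completed fails the run):
1. the weight stands released in the empty compartment (x of weight in the frame of case_bay between -0.072 and 0.072 m and y of weight in the frame of case_bay between -0.05 and 0.05 m and z of weight in the frame of case_bay between -0.006 and 0.006 m and angle between weight's own z axis and vertical below 0.12 rad and contact force between the fingers and weight below 0.1 N), for 0.2 s.
2. the lid is fully shut over it while the hasp is still swung off (straight up or beyond) (x of weight in the frame of case_bay between -0.072 and 0.072 m and y of weight in the frame of case_bay between -0.05 and 0.05 m and z of weight in the frame of case_bay between -0.006 and 0.006 m and angle between weight's own z axis and vertical below 0.12 rad and value of joint case_lid below 0.04 rad and value of joint hasp above 1.4 rad), for 0.2 s.
3. the hasp is swung over the staple and lies on the lid (x of weight in the frame of case_bay between -0.072 and 0.072 m and y of weight in the frame of case_bay between -0.05 and 0.05 m and z of weight in the frame of case_bay between -0.006 and 0.006 m and angle between weight's own z axis and vertical below 0.12 rad and value of joint case_lid below 0.04 rad and value of joint hasp below 0.07 rad), for 0.2 s.
At the end, for the whole second after the job is handed in: The weight stands upright (within 0.12 rad), at rest and released on the floor of the empty compartment; the lid is shut (below 0.04 rad) and the hasp lies over the staple on the lid (below 0.07 rad) (all of step 3 and contact force between the fingers and weight below 0.1 N and linear speed of weight below 0.02 m/s); the robot touches nothing.
It fails at once if the weight is dropped (falls free faster than 0.45 m/s) (linear speed of weight above 0.45 m/s and contact force between the fingers and weight below 0.1 N).
It fails at once if jar, beaker or packet moved by more than 20 mm (distance of any of jar, beaker, packet from where it was at the start of the episode above 0.02 m).
It also fails if it takes over 64 s, if anything falls off the work surface, if the arm or the gripper's body presses on something with over 40 N, if the wrist force passes 120 N, or if a joint passes its speed limit or range.

## Robot

A 6-joint arm with a two-finger parallel gripper is mounted at the origin on the work surface. World frame = base frame: x ahead of the robot, y to its left, z up, the work surface at z = 0. Lengths are in m, angles in rad, forces in N, time in s.
With the tool pointing down it reaches from about 0.4 to 0.825 m from the base axis. Payload 7 kg.
Tool frame: the origin (TCP) lies on the centre line of the jaws, within the pads' length; the fingertips stand 22 mm ahead of it and the grasp point (between the pads) lies 3 mm ahead of it; z points along the fingers, y is the line along which they close (so a half turn about z gives the same grasp; the last joint's range is limited). The gripper opens to 88 mm and grips with 3 to 60 N. Pads are 19 mm wide; open, the fingers measure 130 mm over their backs; the gripper's body (78 mm by 193 mm) begins 47 mm behind the grasp point.
Start: joints at [-0.984, 0.359, 0.012, 0, -1.224, -0.288], TCP at [0.199, -0.645, 0.249] pointing down, gripper open.
Joint ranges: [-3.07, 3.07], [-1.43, 2.12], [-1.02, 1.25], [-3.03, 1.67], [-3.05, -0], [-3.03, 3.03]. Speed limits (rad/s): [2.39, 2.39, 3.01, 3.14, 3.14, 3.14].

## Interface

Orientations are given as [roll, pitch, yaw] about the fixed x, y, z axes, in that order (R = Rz(yaw) Ry(pitch) Rx(roll)).
In Python, from station import arm gives the robot as it stands.
- The arm moves only by the tool arm_command, never from a script. Its argument "series" is one flat list of numbers, 7 for each row, row after row: the turn, a rotation vector about the tool's x, y, z each as a share of 90 degrees, from -1 to 1, then the shift along the tool's x, y, z each as a share of 0.1 m, from -1 to 1, then the opening, from 0 (shut) to 1 (fully open). A call has 1 to 8 rows; each row is the pose to reach, as a shift and turn from the pose commanded when the call began, along the tool's axes at that moment; what a row does not reach only later rows make up. A row lasts 1/8 s, in which the tool goes at most 62.5 mm and 10.7 degrees, less where a joint would pass 70% of its speed; a pose out of reach is approached as far as the arm can. A call with a number of a shift or a turn outside -1 to 1 is refused whole. A call with a gripper value outside its range is refused whole. The fingers move at their own pace and stop on an object; "force" is the grip in N (left out, the last holds). Time passes only in rows, so rows that repeat a pose let the fingers close. It gives the time, the measured TCP pose, the force, the opening and the grip force at its end, in the units of the state.
- arm.get_state(): the state, without advancing time (a new reading comes with each control period).
- arm.grab_frame(name): name is "side" or "top" or "wrist"; returns the picture (400x640x3 uint8, blue, green, red); there is no depth.
- arm.camera_model(name): a dict with "fovy" (degrees; the focal length in pixels is half the picture's height over the tangent of half this angle, whatever the lens; pixels are square), "cx", "cy" (the principal point, pixels), "pose" (4x4, takes a point from camera to world coordinates). Camera axes: x right, y down, z forward; pixel columns grow to the right and rows downward; lengths in m; the calibration is good to about 2 mm. A picture is of the moment at which its call begins: read the wrist's pose just before it. camera_model takes no time and is no camera call; for the wrist camera it gives the pose at the moment of the call.
- arm.job_done(): hands the job in; it is judged then, once.
The state is a dict: "t": time; "q": joint angles; "qd": joint speeds; "joint_efforts": joint torques, N m; "eef_pos": TCP position; "ee_rot": TCP orientation; "force": force on the tool from outside, world axes, zero at the start; "moment": the same for the moment, N m; "width": finger opening in m; "gripper_force": force on a finger pad.
Only numpy, scipy, OpenCV 4.12 (cv2) and the standard library are available. Lean on these libraries where they do the work, as an engineer would, in place of code of your own. Each camera call takes 0.05 s, during which the arm holds its last target. There are 200 camera calls.

## Working session

There is one attempt and no reset: what is moved stays moved. The work goes in short steps, Python scripts to look and compute and a tool call to move; the robot and the scene stay as the last step left them, time stands still between calls to the robot, and variables do not carry over. Pictures are saved under pics/ and viewed, at most 10 in all, crops included, and the job is handed in when it is done.

Besides the shell and the picture viewer there is one more tool, called by a JSON object that holds its "method" and its "body". arm_command: Moves the arm, as the interface text tells. Its arguments: {"type":"object","properties":{"series":{"type":"array"},"force":{"type":"number"}},"required":["series"]}

```bash
mkdir -p pics; ls
python3 - <<'E'
from station import arm
import cv2,numpy as np
s=arm.get_state(); print(s)
for n in ("side","top","wrist"):
    m=arm.camera_model(n); print(n,{k:(np.round(v,4).tolist()) for k,v in m.items()})
    cv2.imwrite(f"pics/{n}0.png",arm.grab_frame(n))
E
```

```text
pics
{'t': 0.0, 'q': array([-9.83884050e-01,  3.59379658e-01,  1.10464136e-02, -3.44652568e-04,
       -1.22410382e+00, -2.88134353e-01]), 'qd': array([-7.85136205e-04,  8.20323042e-04, -1.13246449e-03, -1.79706637e-03,
        1.14979353e-03, -5.65727689e-05]), 'joint_efforts': array([ 1.96751098e-03, -5.82718635e+01,  2.93060446e+01,  6.99743092e+00,
        6.93333917e-03, -1.54333497e-04]), 'eef_pos': array([ 0.1985471 , -0.64465596,  0.24762291]), 'ee_rot': array([ 3.13992748e+00, -1.55644992e-04, -2.84293198e+00]), 'force': array([ 0.4768708 ,  0.39485424, -0.99836194]), 'moment': array([-0.00775964, -0.00175839,  0.04271322]), 'gripper_force': 0.0, 'width': 0.08765147536313928}
side {'fovy': 45.7224, 'cx': 316.8458, 'cy': 200.0183, 'pose': [[-0.9059, -0.2449, 0.3454, -0.0449], [-0.4231, 0.5556, -0.7158, 1.1104], [-0.0166, -0.7946, -0.6069, 1.0226], [0.0, 0.0, 0.0, 1.0]]}
top {'fovy': 45.5367, 'cx': 319.3396, 'cy': 205.9233, 'pose': [[-0.0185, -0.9975, 0.0686, 0.4104], [-0.9998, 0.0182, -0.0051, 0.0104], [0.0038, -0.0687, -0.9976, 1.7392], [0.0, 0.0, 0.0, 1.0]]}
wrist {'fovy': 67.2813, 'cx': 316.6238, 'cy': 198.9479, 'pose': [[-0.2935, 0.9207, 0.2572, 0.1296], [0.9559, 0.282, 0.0815, -0.6675], [0.0025, 0.2698, -0.9629, 0.3837], [0.0, 0.0, 0.0, 1.0]]}
```

View pics/top0.png

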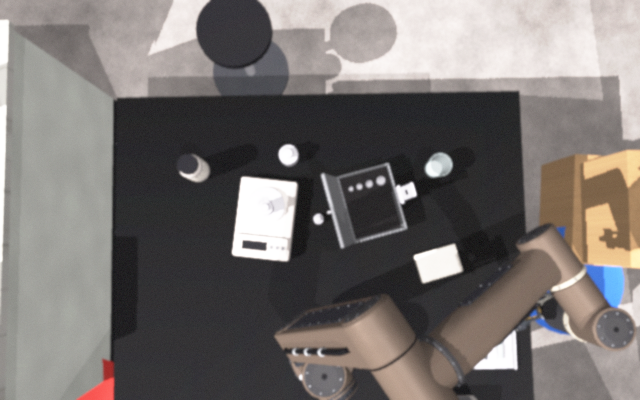

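View pics/side0.png

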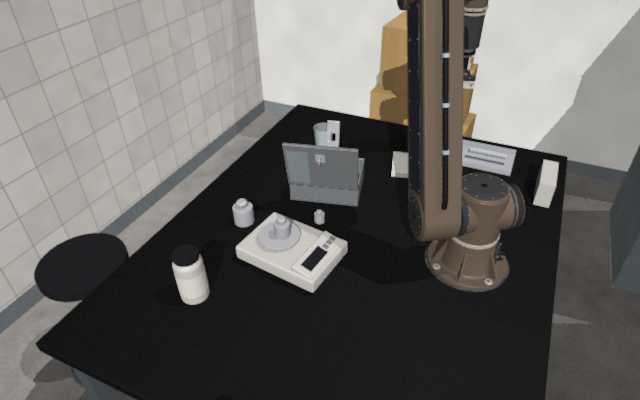

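The top view shows the balance around (265,220) with the weight at (272,203). The case is around (367,205), with its lid on the left and its hasp at (405,190). The jar is at (192,167), the beaker at (438,165) and the packet at (438,263). The side view shows the lid upright, the hasp leaning away, and look-alikes at (243,213) and (319,216). Next I'll write helpers and measure rough positions.

```bash
cat > h.py <<'E'
import numpy as np,cv2
from station import arm
from scipy.spatial.transform import Rotation as R
def f(m): return 200/np.tan(np.radians(m["fovy"])/2)
def ray(m,uv):
    d=np.array([(uv[0]-m["cx"])/f(m),(uv[1]-m["cy"])/f(m),1]); P=np.array(m["pose"]); return P[:3,3],P[:3,:3]@d
def onz(m,uv,z):
    o,d=ray(m,uv); return o+d*(z-o[2])/d[2]
def proj(m,p):
    P=np.array(m["pose"]); c=P[:3,:3].T@(np.array(p)-P[:3,3]); return np.array([m["cx"]+f(m)*c[0]/c[2],m["cy"]+f(m)*c[1]/c[2]])
def meet(m1,u1,m2,u2):
    o1,d1=ray(m1,u1);o2,d2=ray(m2,u2)
    t=np.linalg.lstsq(np.c_[d1,-d2],o2-o1,rcond=None)[0]
    a,b=o1+t[0]*d1,o2+t[1]*d2; return (a+b)/2,np.linalg.norm(a-b)
def delta(pos,rpy,cur=None):
    """turn and shift shares from cur=(pos,rpy) (default measured) to the target"""
    if cur is None: s=arm.get_state(); cur=(s["eef_pos"],s["ee_rot"])
    r0=R.from_euler("xyz",cur[1]); r1=R.from_euler("xyz",rpy)
    return np.round(np.r_[(r0.inv()*r1).as_rotvec()/(np.pi/2),r0.inv().apply(np.array(pos)-cur[0])/0.1],3)
E
python3 - <<'E'
from h import *
m=arm.camera_model("top")
for n,uv,z in [("weight",(272,203),.11),("case centre",(370,203),.078),("balance",(265,220),.06),("jar",(192,167),.08),("beaker",(438,165),.05),("packet",(438,263),.02),("hasp",(405,190),.12)]: print(n,onz(m,uv,z).round(3))
i=cv2.imread("pics/top0.png")[140:270,220:460]; cv2.imwrite("pics/c1.png",cv2.resize(i,None,fx=3.3,fy=3.3,interpolation=cv2.INTER_CUBIC))
s=arm.get_state();print(s["t"])
E
```

```text
weight [0.535 0.164 0.11 ]
case centre [ 0.532 -0.175  0.078]
balance [0.48  0.194 0.06 ]
jar [0.669 0.446 0.08 ]
beaker [ 0.666 -0.425  0.05 ]
packet [ 0.316 -0.421  0.02 ]
hasp [ 0.571 -0.291  0.12 ]
0.15
```

View pics/c1.png

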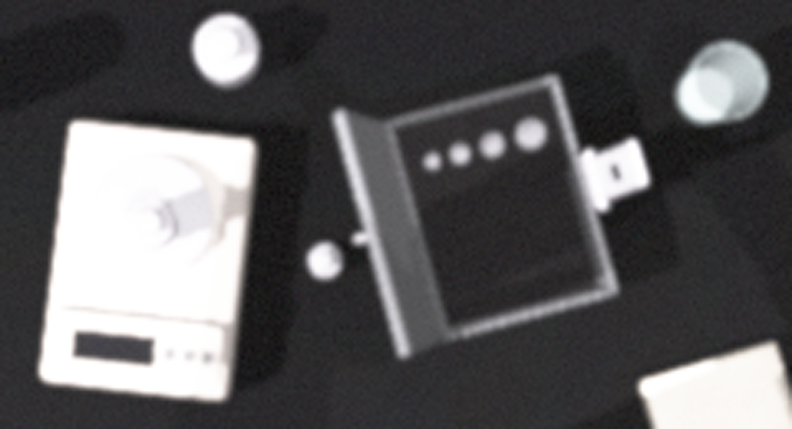

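The zoomed crop shows the case rim corners at (556,80) and (614,290), the hasp at (618,175), the weight's knob near (158,222) and a look-alike at (226,50). I'll lift and swing over so the wrist camera can look down on both the case and the balance.

{"method": "arm_command", "body": {"series": [0, 0, -0.12, -0.3, 0.3, -0.6, 1, 0, 0, -0.24, -0.5, 0.5, -1, 1, 0, 0, -0.36, -0.8, 0.8, -1, 1, 0, 0, -0.48, -1, 1, -1, 1, 0, 0, -0.6, -1, 1, -1, 1, 0, 0, -0.72, -1, 1, -1, 1, 0, 0, -0.84, -1, 1, -1, 1, 0, 0, -0.9, -1, 1, -1, 1]}}

```text
t: 1.15
eef_pos: [0.2648, -0.5198, 0.3483]
ee_rot: [3.141, 0.001, -1.424]
force: [0.0, 0.5, 0.9]
width: 0.0875
gripper_force: 0.0
```

{"method": "arm_command", "body": {"series": [0, 0, -0.08, -0.5, -0.5, -0.3, 1, 0, 0, -0.08, -1, -1, -0.5, 1, 0, 0, -0.08, -1, -1, -0.5, 1, 0, 0, -0.08, -1, -1, -0.5, 1]}}

```text
t: 1.65
eef_pos: [0.3507, -0.4058, 0.3993]
ee_rot: [-3.14, -0.001, -1.301]
force: [0.6, 1.1, 0.4]
width: 0.0874
gripper_force: 0.0
```

Run:
```python
from station import arm
s=arm.get_state(); print(s["t"],s["eef_pos"],s["ee_rot"],s["q"])
```

```text
1.65 [ 0.35069728 -0.40580062  0.39930758] [-3.14045678e+00 -9.36883316e-04 -1.30064267e+00] [-4.92481196e-01  6.46059540e-02 -2.99614568e-02 -1.07806609e-04
 -1.47476043e+00  7.62645648e-01]
```

{"method": "arm_command", "body": {"series": [0, 0, 0, -0.5, -0.5, 0, 1, 0, 0, 0, -1, -1, 0, 1, 0, 0, 0, -1, -1, 0, 1]}}

```text
t: 2.02
eef_pos: [0.4204, -0.2824, 0.398]
ee_rot: [3.141, 0.001, -1.301]
force: [-0.5, -1.2, 0.1]
width: 0.0877
gripper_force: 0.0
```

{"method": "arm_command", "body": {"series": [0, 0, 0, -0.6, -0.2, 0, 1, 0, 0, 0, -1, -0.3, 0, 1, 0, 0, 0, -1, -0.3, 0, 1, 0, 0, 0, -1, -0.3, 0, 1]}}

```text
t: 2.52
eef_pos: [0.4221, -0.1804, 0.3984]
ee_rot: [3.141, -0.0, -1.303]
force: [-0.3, -0.1, -0.5]
width: 0.0879
gripper_force: 0.0
```

Run:
```python
from h import *
import pickle
m=arm.camera_model("wrist"); i=arm.grab_frame("wrist"); cv2.imwrite("pics/w1.png",i); pickle.dump(m,open("w1.pkl","wb")); print(arm.get_state()["eef_pos"])
```

```text
[ 0.42207885 -0.18064915  0.39830719]
```

{"method": "arm_command", "body": {"series": [0, 0, 0, -0.5, -0.1, 0, 1, 0, 0, 0, -1, -0.3, 0, 1, 0, 0, 0, -1, -0.3, 0, 1]}}

```text
t: 2.95
eef_pos: [0.4252, -0.0739, 0.3984]
ee_rot: [3.141, 0.0, -1.301]
force: [0.8, 0.1, 0.1]
width: 0.0878
gripper_force: 0.0
```

{"method": "arm_command", "body": {"series": [0, 0, 0, -0.6, -0.1, 0, 1, 0, 0, 0, -1, -0.3, 0, 1, 0, 0, 0, -1, -0.3, 0, 1, 0, 0, 0, -1, -0.3, 0, 1]}}

```text
t: 3.45
eef_pos: [0.4275, 0.028, 0.3983]
ee_rot: [3.141, -0.001, -1.304]
force: [0.5, -1.7, -0.6]
width: 0.0875
gripper_force: 0.0
```

Run:
```python
from h import *
import pickle
m=arm.camera_model("wrist"); i=arm.grab_frame("wrist"); cv2.imwrite("pics/w2.png",i); pickle.dump(m,open("w2.pkl","wb")); s=arm.get_state();print(s["t"],s["eef_pos"],s["ee_rot"])
```

```text
3.5 [0.42743447 0.02780208 0.39837783] [ 3.14092542e+00 -3.73434536e-04 -1.30505485e+00]
```

View pics/w1.png

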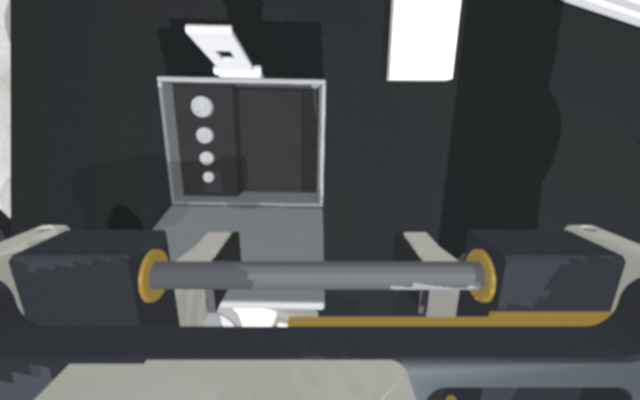

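View pics/w2.png

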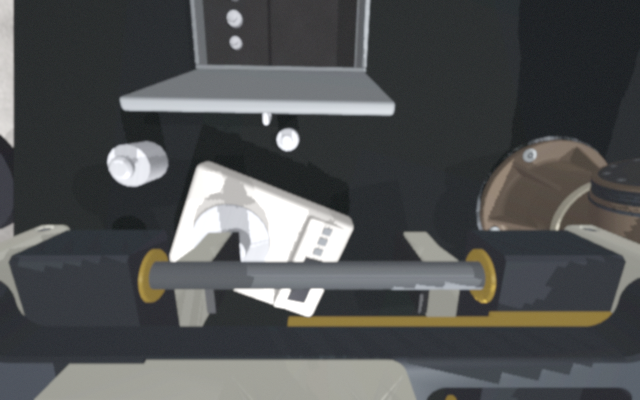

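View w1 shows the case rim corners near (158,79), (326,79), (322,206) and (172,206), with the hasp at (225,50). View w2 shows the lid edge-on along row 105 and the balance partly hidden by a finger. I'll step closer to the balance and measure the case from w1.

{"method": "arm_command", "body": {"series": [0, 0, 0, -0.5, -0.3, 0, 1, 0, 0, 0, -1, -0.5, 0, 1, 0, 0, 0, -1, -0.5, 0, 1, 0, 0, 0, -1, -0.5, 0, 1]}}

```text
t: 4.0
eef_pos: [0.4493, 0.1377, 0.3984]
ee_rot: [3.141, -0.0, -1.304]
force: [0.5, -0.3, 0.9]
width: 0.0877
gripper_force: 0.0
```

Run:
```python
from h import *
import pickle
m=arm.camera_model("wrist"); i=arm.grab_frame("wrist"); pickle.dump(m,open("w3.pkl","wb")); s=arm.get_state();print(s["t"],s["eef_pos"],s["ee_rot"])
cv2.imwrite("pics/w3.png",i)
m1=pickle.load(open("w1.pkl","rb")); w1=cv2.imread("pics/w1.png")
b=np.hstack([cv2.resize(w1[0:225,140:340],None,fx=2,fy=2,interpolation=cv2.INTER_CUBIC),cv2.resize(i[0:225,100:300],None,fx=2,fy=2,interpolation=cv2.INTER_CUBIC)])
cv2.imwrite("pics/c2.png",b)
c=[onz(m1,p,.078) for p in [(158,79),(326,79),(323,206),(172,206)]]
print(np.round(c,4)); print([np.linalg.norm(c[k]-c[(k+1)%4]).round(4) for k in range(4)])
```

```text
4.05 [0.44918215 0.13737988 0.39861463] [ 3.14151335e+00 -2.92171876e-04 -1.30484674e+00]
[[ 0.6708 -0.2389  0.078 ]
 [ 0.4413 -0.3017  0.078 ]
 [ 0.3947 -0.1191  0.078 ]
 [ 0.6259 -0.0561  0.078 ]]
[np.float64(0.238), np.float64(0.1884), np.float64(0.2396), np.float64(0.1883)]
```

View pics/c2.png

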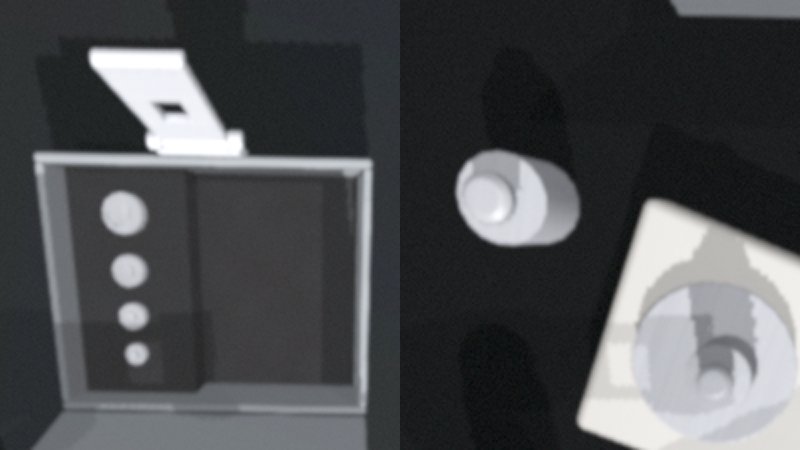

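The left half of c2 confirms the case rim, with 188 x 239 mm measured against 190 x 240. The right half shows the pan ellipse centred near (715,362) and the knob top near (714,383), which is image pixel (257,191.5).

Run:
```python
from h import *
import pickle
m=pickle.load(open("w3.pkl","rb")); mt=arm.camera_model("top"); ms=arm.camera_model("side")
u=lambda x,y:(100+(x-400)/2,y/2)
k=onz(m,u(714,383),.134); print("knob",k)
print("pan",[onz(m,u(*p),.072).round(4) for p in [(632,360),(798,362),(715,282),(715,442)]])
print("knob width",[onz(m,u(*p),.13).round(4) for p in [(698,383),(732,383)]])
print("body width",[onz(m,u(*p),.116).round(4) for p in [(692,370),(758,370)]])
print("tri top", meet(m,u(714,383),mt,(267.9,207.3)))
# side view: project prediction and find weight outline
w=k.copy()
for z in (.072,.134): w[2]=z; print(z,proj(ms,w),proj(mt,w))
w3=cv2.imread("pics/w3.png"); s0=cv2.imread("pics/side0.png")
a=cv2.resize(w3[130:225,200:310],None,fx=4,fy=4,interpolation=cv2.INTER_CUBIC)
b=cv2.resize(s0[200:280,235:315],None,fx=4,fy=4.75,interpolation=cv2.INTER_CUBIC)
cv2.imwrite("pics/c3.png",np.hstack([a,b]))
```

```text
knob [0.52083833 0.18625008 0.134     ]
pan [array([0.5948, 0.2035, 0.072 ]), array([0.4687, 0.1709, 0.072 ]), array([0.5447, 0.1273, 0.072 ]), array([0.5176, 0.2533, 0.072 ])]
knob width [array([0.5321, 0.1904, 0.13  ]), array([0.5093, 0.1842, 0.13  ])]
body width [array([0.5403, 0.1864, 0.116 ]), array([0.4949, 0.174 , 0.116 ])]
tri top (array([0.51513903, 0.17090139, 0.18441162]), np.float64(0.0016220486015922563))
0.072 [281.88095241 234.21605556] [266.76669879 208.09076883]
0.134 [280.58881578 218.39963868] [264.81523522 206.91184304]
```

View pics/c3.png

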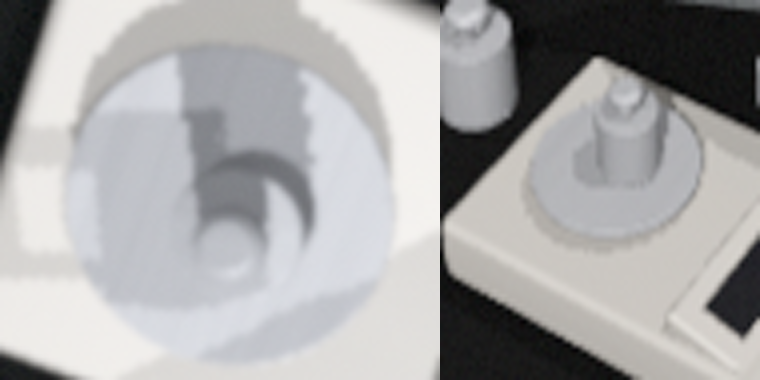

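The knob measures about 24 mm and the body about 47 mm. The pan ellipse measures 130 mm, and the side view agrees, so the weight is at (0.521, 0.186). Descending to grasp it.

{"method": "arm_command", "body": {"series": [0, 0, 0, -0.15, -0.4, 0.3, 1, 0, 0, 0, -0.28, -0.82, 0.7, 1, 0, 0, 0, -0.28, -0.82, 1, 1, 0, 0, 0, -0.28, -0.82, 1, 1]}}

```text
t: 4.55
eef_pos: [0.5201, 0.1854, 0.2964]
ee_rot: [3.137, -0.002, -1.305]
force: [-0.1, -0.9, 1.5]
width: 0.0877
gripper_force: 0.0
```

{"method": "arm_command", "body": {"series": [0, 0, 0, 0, 0, 0.5, 1, 0, 0, 0, 0, 0, 0.8, 1, 0, 0, 0, 0, 0, 1, 1, 0, 0, 0, 0, 0, 1, 1]}}

```text
t: 5.05
eef_pos: [0.5208, 0.1865, 0.1995]
ee_rot: [-3.141, -0.0, -1.304]
force: [0.2, -0.3, 1.3]
width: 0.0875
gripper_force: 0.0
```

{"method": "arm_command", "body": {"series": [0, 0, 0, 0, 0, 0.3, 1, 0, 0, 0, 0, 0, 0.6, 1, 0, 0, 0, 0, 0, 0.8, 1, 0, 0, 0, 0, 0, 0.9, 1, 0, 0, 0, 0, 0, 0.9, 1, 0, 0, 0, 0, 0, 0.9, 0.75, 0, 0, 0, 0, 0, 0.9, 0.65, 0, 0, 0, 0, 0, 0.9, 0.6], "force": 30}}

```text
t: 6.05
eef_pos: [0.5209, 0.1875, 0.1091]
ee_rot: [-3.141, 0.0, -1.303]
force: [-0.7, 0.0, 0.2]
width: 0.0635
gripper_force: 0.0
```

{"method": "arm_command", "body": {"series": [0, 0, 0, 0, 0, 0, 0.5, 0, 0, 0, 0, 0, 0, 0.4, 0, 0, 0, 0, 0, 0, 0.3, 0, 0, 0, 0, 0, 0, 0.3, 0, 0, 0, 0, 0, 0, 0.3], "force": 30}}

```text
t: 6.68
eef_pos: [0.521, 0.1876, 0.1088]
ee_rot: [-3.141, 0.0, -1.303]
force: [2.0, 1.0, 1.2]
width: 0.0476
gripper_force: 30.0
```

Gripped at 47.6 mm opening with 30 N. Now lifting above the lid's height, then carrying across.

{"method": "arm_command", "body": {"series": [0, 0, 0, 0, 0, -0.1, 0.3, 0, 0, 0, 0, 0, -0.3, 0.3, 0, 0, 0, 0, 0, -0.6, 0.3, 0, 0, 0, 0, 0, -1, 0.3]}}

```text
t: 7.18
eef_pos: [0.5189, 0.1864, 0.2079]
ee_rot: [3.137, -0.001, -1.304]
force: [1.0, 0.9, -6.9]
width: 0.0473
gripper_force: 30.0
```

{"method": "arm_command", "body": {"series": [0, 0, 0, 0, 0, -0.4, 0.3, 0, 0, 0, 0, 0, -0.8, 0.3, 0, 0, 0, 0, 0, -1, 0.3, 0, 0, 0, 0, 0, -1, 0.3]}}

```text
t: 7.68
eef_pos: [0.5204, 0.1873, 0.3094]
ee_rot: [-3.141, 0.001, -1.304]
force: [0.4, 0.2, -7.2]
width: 0.0473
gripper_force: 30.0
```

{"method": "arm_command", "body": {"series": [0, 0, 0, 0.2, 0.05, -0.3, 0.3, 0, 0, 0, 0.5, 0.2, -0.4, 0.3, 0, 0, 0, 0.8, 0.3, -0.4, 0.3, 0, 0, 0, 0.9, 0.33, -0.4, 0.3, 0, 0, 0, 0.9, 0.33, -0.4, 0.3]}}

```text
t: 8.3
eef_pos: [0.512, 0.0912, 0.3471]
ee_rot: [3.139, 0.0, -1.305]
force: [1.1, 0.6, -7.0]
width: 0.0474
gripper_force: 30.0
```

{"method": "arm_command", "body": {"series": [0, 0, 0, 0.3, 0.1, 0, 0.3, 0, 0, 0, 0.6, 0.22, 0, 0.3, 0, 0, 0, 0.9, 0.33, 0, 0.3]}}

```text
t: 8.68
eef_pos: [0.5044, -0.0037, 0.3474]
ee_rot: [3.14, 0.0, -1.302]
force: [-0.2, -0.2, -6.6]
width: 0.0474
gripper_force: 30.0
```

{"method": "arm_command", "body": {"series": [0, 0, 0, 0.3, 0.1, 0, 0.3, 0, 0, 0, 0.6, 0.22, 0, 0.3, 0, 0, 0, 0.9, 0.33, 0, 0.3]}}

```text
t: 9.05
eef_pos: [0.4965, -0.0993, 0.3475]
ee_rot: [3.14, 0.001, -1.303]
force: [0.5, -0.2, -6.7]
width: 0.0474
gripper_force: 30.0
```

{"method": "arm_command", "body": {"series": [0, 0, 0, 0.3, 0.1, 0, 0.3, 0, 0, 0, 0.6, 0.22, 0, 0.3, 0, 0, 0, 0.87, 0.33, 0, 0.3, 0, 0, 0, 0.87, 0.33, 0, 0.3, 0, 0, 0, 0.87, 0.33, 0, 0.3]}}

```text
t: 9.68
eef_pos: [0.4879, -0.1912, 0.3477]
ee_rot: [3.141, 0.001, -1.303]
force: [-0.3, 0.5, -6.8]
width: 0.0475
gripper_force: 30.0
```

{"method": "arm_command", "body": {"series": [0, 0, 0, 0, 0, 0.2, 0.3, 0, 0, 0, 0, 0, 0.5, 0.3, 0, 0, 0, 0, 0, 0.8, 0.3, 0, 0, 0, 0, 0, 1, 0.3]}}

```text
t: 10.18
eef_pos: [0.4875, -0.1905, 0.2469]
ee_rot: [3.14, 0.001, -1.302]
force: [0.6, -0.3, -6.9]
width: 0.0473
gripper_force: 30.0
```

{"method": "arm_command", "body": {"series": [0, 0, 0, 0, 0, 0.3, 0.3, 0, 0, 0, 0, 0, 0.6, 0.3, 0, 0, 0, 0, 0, 0.9, 0.3, 0, 0, 0, 0, 0, 1, 0.3, 0, 0, 0, 0, 0, 1, 0.3]}}

```text
t: 10.8
eef_pos: [0.488, -0.1914, 0.1485]
ee_rot: [3.141, 0.0, -1.302]
force: [0.1, -0.3, -6.3]
width: 0.0473
gripper_force: 30.0
```

{"method": "arm_command", "body": {"series": [0, 0, 0, 0, 0, 0.2, 0.3, 0, 0, 0, 0, 0, 0.4, 0.3, 0, 0, 0, 0, 0, 0.6, 0.3, 0, 0, 0, 0, 0, 0.75, 0.3, 0, 0, 0, 0, 0, 0.85, 0.3, 0, 0, 0, 0, 0, 0.9, 0.3, 0, 0, 0, 0, 0, 0.9, 0.3, 0, 0, 0, 0, 0, 0.9, 0.3]}}

```text
t: 11.8
eef_pos: [0.4882, -0.1919, 0.0591]
ee_rot: [-3.141, -0.0, -1.303]
force: [0.2, 0.4, -6.6]
width: 0.0476
gripper_force: 30.0
```

{"method": "arm_command", "body": {"series": [0, 0, 0, 0, 0, 0.04, 0.3, 0, 0, 0, 0, 0, 0.08, 0.3, 0, 0, 0, 0, 0, 0.1, 0.3, 0, 0, 0, 0, 0, 0.1, 0.3, 0, 0, 0, 0, 0, 0.11, 0.3, 0, 0, 0, 0, 0, 0.11, 0.3, 0, 0, 0, 0, 0, 0.11, 0.3]}}

```text
t: 12.68
eef_pos: [0.4878, -0.1918, 0.0476]
ee_rot: [-3.141, -0.0, -1.303]
force: [0.5, 0.1, -6.7]
width: 0.0475
gripper_force: 30.0
```

{"method": "arm_command", "body": {"series": [0, 0, 0, 0, 0, 0.01, 0.3, 0, 0, 0, 0, 0, 0.01, 0.3, 0, 0, 0, 0, 0, 0.02, 0.3, 0, 0, 0, 0, 0, 0.02, 0.3, 0, 0, 0, 0, 0, 0.02, 0.3]}}

```text
t: 13.3
eef_pos: [0.4879, -0.1918, 0.0467]
ee_rot: [-3.141, -0.0, -1.303]
force: [-3.9, 2.9, 8.0]
width: 0.0475
gripper_force: 30.0
```

The force changed sign, so the weight is standing on the floor. I'll release with partial opening, since the bay is narrow, and rise.

{"method": "arm_command", "body": {"series": [0, 0, 0, 0, 0, 0, 0.6, 0, 0, 0, 0, 0, 0, 0.75, 0, 0, 0, 0, 0, 0, 0.75, 0, 0, 0, 0, 0, 0, 0.75, 0, 0, 0, 0, 0, 0, 0.75]}}

```text
t: 13.92
eef_pos: [0.4878, -0.1918, 0.0455]
ee_rot: [3.142, 0.0, -1.303]
force: [0.2, 0.7, 0.0]
width: 0.0657
gripper_force: 0.0
```

{"method": "arm_command", "body": {"series": [0, 0, 0, 0, 0, -0.2, 0.75, 0, 0, 0, 0, 0, -0.4, 0.75, 0, 0, 0, 0, 0, -0.7, 0.75, 0, 0, 0, 0, 0, -1, 0.75, 0, 0, 0, 0, 0, -1, 0.75]}}

```text
t: 14.55
eef_pos: [0.4893, -0.192, 0.148]
ee_rot: [-3.137, -0.002, -1.303]
force: [0.3, 0.5, -0.1]
width: 0.0654
gripper_force: 0.0
```

{"method": "arm_command", "body": {"series": [0, 0, 0, 0, 0, -0.5, 0.5, 0, 0, 0, 0, 0, -1, 0.3, 0, 0, 0, 0, 0, -1, 0, 0, 0, 0, 0, 0, -1, 0]}}

```text
t: 15.05
eef_pos: [0.4872, -0.1916, 0.2447]
ee_rot: [3.141, 0.001, -1.304]
force: [-0.3, 0.6, 0.1]
width: 0.0314
gripper_force: 0.0
```

{"method": "arm_command", "body": {"series": [0, 0, 0, -0.2, 0, -0.5, 0, 0, 0, 0, -0.5, 0, -1, 0, 0, 0, 0, -0.8, 0, -1, 0, 0, 0, 0, -0.8, 0, -1, 0]}}

```text
t: 15.55
eef_pos: [0.466, -0.1133, 0.3446]
ee_rot: [3.141, 0.001, -1.301]
force: [-0.0, 0.7, -1.0]
width: 0.0005
gripper_force: 0.0
```

Run:
```python
from h import *
import pickle
m=arm.camera_model("wrist"); i=arm.grab_frame("wrist"); pickle.dump(m,open("w4.pkl","wb")); s=arm.get_state();print(s["t"],s["eef_pos"],s["ee_rot"],s["width"])
sd=arm.grab_frame("side")
cv2.imwrite("pics/w4.png",i); cv2.imwrite("pics/s4.png",sd)
a=cv2.resize(i[0:230,120:350],(400,400),interpolation=cv2.INTER_CUBIC); b=cv2.resize(sd[90:230,260:400],(400,400),interpolation=cv2.INTER_CUBIC)
cv2.imwrite("pics/c4.png",np.hstack([a,b]))
```

```text
15.6 [ 0.46610685 -0.11401725  0.34431363] [ 3.13977376e+00  5.89703436e-04 -1.30172229e+00] 0.0002852688377700944
```

View pics/c4.png

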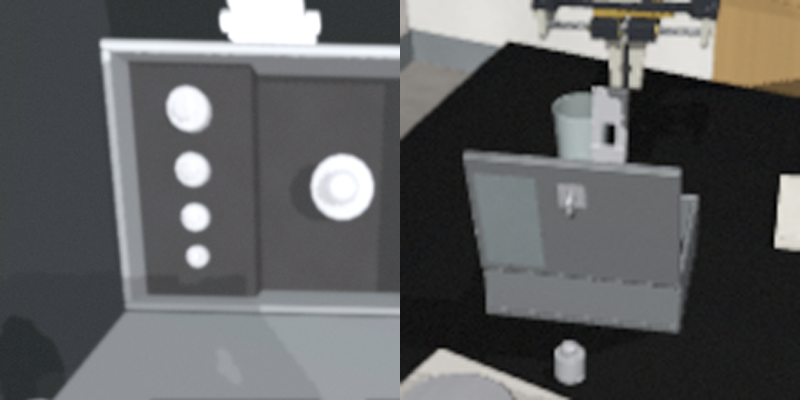

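The weight stands upright in the bay at crop (342,187). The side view shows the lid upright with its staple at mid-width and the hasp leaning away. Next I'll bring the closed fingers to the outer side of the lid.

{"method": "arm_command", "body": {"series": [0, 0, 0, -0.5, 0.07, 0, 0, 0, 0, 0, -0.94, 0.07, 0, 0, 0, 0, 0, -0.94, 0.07, 0, 0, 0, 0, 0, -0.94, 0.07, 0, 0]}}

```text
t: 16.15
eef_pos: [0.4352, -0.0262, 0.3448]
ee_rot: [3.14, -0.0, -1.303]
force: [-0.2, -0.2, 0.0]
width: 0.0007
gripper_force: 0.0
```

{"method": "arm_command", "body": {"series": [0, 0, 0, 0, 0, 0.4, 0, 0, 0, 0, 0, 0, 0.8, 0, 0, 0, 0, 0, 0, 1, 0, 0, 0, 0, 0, 0, 1, 0, 0, 0, 0, 0, 0, 1, 0]}}

```text
t: 16.77
eef_pos: [0.4357, -0.0264, 0.2462]
ee_rot: [-3.141, -0.0, -1.304]
force: [-0.4, -0.5, 0.2]
width: 0.001
gripper_force: 0.0
```

```bash
cat >> h.py <<'E'
O=np.array([.5332,-.1790]); X=np.array([-.2634,.9649]); Y=np.array([-.9649,-.2634])
def incase(p): d=np.array(p[:2])-O; return np.round(np.r_[d@X,d@Y,p[2]]*1000,1)
E
python3 - <<'E'
from h import *
s=arm.get_state(); print(s["t"],incase(s["eef_pos"]),s["ee_rot"],s["force"],s["q"].round(2))
E
```

```text
16.775 [172.9  53.9 246.2] [-3.14115445e+00 -4.34325696e-04 -1.30443867e+00] [-0.40229943 -0.52120381  0.17768116] [ 0.39 -0.05 -0.49  0.   -1.13 -0.13]
```

{"method": "arm_command", "body": {"series": [0, 0, 0, 0.15, 0, 0.02, 0, 0, 0, 0, 0.3, 0, 0.04, 0, 0, 0, 0, 0.42, 0, 0.05, 0, 0, 0, 0, 0.55, 0, 0.06, 0, 0, 0, 0, 0.68, 0, 0.06, 0, 0, 0, 0, 0.8, 0, 0.07, 0, 0, 0, 0, 0.95, 0, 0.09, 0, 0, 0, 0, 0.95, 0, 0.09, 0]}}

```text
t: 17.77
eef_pos: [0.4602, -0.1186, 0.236]
ee_rot: [3.141, -0.0, -1.305]
force: [-0.2, -0.7, -0.1]
width: 0.0001
gripper_force: 0.0
```

Run:
```python
from h import *
s=arm.get_state(); print(s["t"],incase(s["eef_pos"]),s["force"])
cv2.imwrite("pics/s5.png",cv2.resize(arm.grab_frame("side")[60:240,220:420],None,fx=3,fy=3))
```

```text
17.775 [ 77.5  54.6 236. ] [-0.17472046 -0.69402472 -0.09785743]
```

View pics/s5.png

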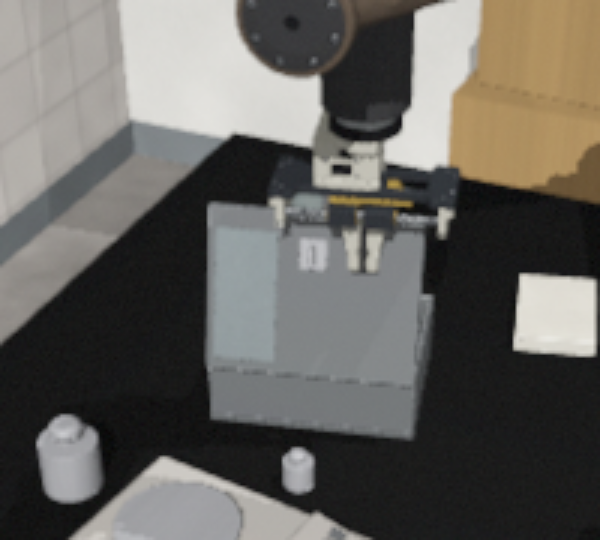

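The fingers are pressing the lid, off the staple, and it is swinging over. Continuing the arc.

{"method": "arm_command", "body": {"series": [0, 0, 0, 0.1, 0, 0.02, 0, 0, 0, 0, 0.31, 0, 0.1, 0, 0, 0, 0, 0.5, 0, 0.25, 0, 0, 0, 0, 0.66, 0, 0.42, 0, 0, 0, 0, 0.8, 0, 0.61, 0, 0, 0, 0, 0.87, 0, 0.77, 0, 0, 0, 0, 0.9, 0, 0.92, 0, 0, 0, 0, 0.9, 0, 0.92, 0]}}

```text
t: 18.82
eef_pos: [0.4829, -0.2041, 0.1431]
ee_rot: [3.139, 0.001, -1.304]
force: [0.1, -0.3, 0.3]
width: 0.0001
gripper_force: 0.0
```

Run:
```python
from h import *
s=arm.get_state(); print(s["t"],incase(s["eef_pos"]),s["force"])
```

```text
18.825 [-11.   55.1 143.1] [ 0.05749875 -0.26212518  0.33262116]
```

{"method": "arm_command", "body": {"series": [0, 0, 0, 0, 0, 0.08, 0, 0, 0, 0, 0, 0, 0.16, 0, 0, 0, 0, 0.02, 0, 0.22, 0, 0, 0, 0, 0.02, 0, 0.28, 0, 0, 0, 0, 0.02, 0, 0.31, 0, 0, 0, 0, 0.02, 0, 0.32, 0, 0, 0, 0, 0.02, 0, 0.33, 0]}}

```text
t: 19.7
eef_pos: [0.4843, -0.2063, 0.1122]
ee_rot: [3.141, -0.0, -1.303]
force: [-4.5, 2.3, 14.4]
width: 0.0006
gripper_force: 6.9
```

14 N upward at exactly the shut height. Now measuring the hasp angle from the earlier w1 view by casting a ray onto the case's y=0 plane.

{"method": "arm_command", "body": {"series": [0, 0, 0, 0, 0, 0.01, 0, 0, 0, 0, 0, 0, 0.01, 0, 0, 0, 0, 0, 0, -0.5, 0, 0, 0, 0, 0, 0, -1, 0, 0, 0, 0, 0, 0, -1, 0]}}

```text
t: 20.32
eef_pos: [0.4868, -0.2066, 0.216]
ee_rot: [-3.134, -0.003, -1.303]
force: [0.5, -0.0, -0.9]
width: 0.0006
gripper_force: 0.0
```

Run:
```python
from h import *
import pickle
s=arm.get_state(); print(s["t"],incase(s["eef_pos"]),s["force"])
m=pickle.load(open("w1.pkl","rb"))
for uv in [(208.5,28.5),(208.5,25.5),(208.5,31.5)]:
    o,d=ray(m,uv); t=((O-o[:2])@Y)/(d[:2]@Y); p=incase(o+t*d); v=p[[0,2]]-[-103,94.5]
    print(p,np.linalg.norm(v),np.arctan2(v[1],v[0]))
i=arm.grab_frame("side"); w=arm.grab_frame("wrist")
a=cv2.resize(w[0:230,100:360],(440,400)); b=cv2.resize(i[90:230,260:400],(360,400))
cv2.imwrite("pics/c6.png",np.hstack([a,b]))
```

```text
20.325 [-14.4  52.1 216. ] [ 5.13610845e-01 -6.10524684e-04 -9.38452367e-01]
[-128.2    0.   200.5] 108.95430234736028 1.8041993716224933
[-131.1    0.   199.7] 108.88824546295159 1.8318128216894145
[-125.3   -0.   201.3] 109.10329967512442 1.7766403644011166
```

View pics/c6.png

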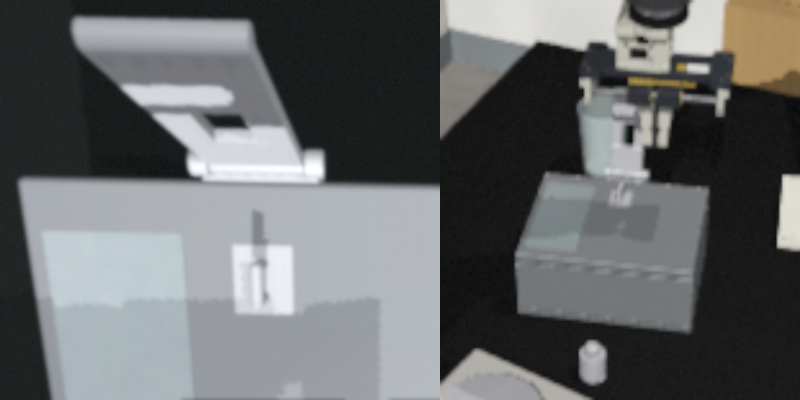

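The lid lies shut with the staple at crop (262,275), and the hasp leans away at about 1.8 rad. Its measured radius is 109 mm against the given 112 mm. I'll go up and over to its outer side.

{"method": "arm_command", "body": {"series": [0, 0, 0, 0, 0, -0.4, 0, 0, 0, 0, 0, 0, -0.75, 0, 0, 0, 0, 0.3, -0.1, -0.75, 0, 0, 0, 0, 0.85, -0.25, -0.75, 0, 0, 0, 0, 0.85, -0.25, -0.75, 0]}}

```text
t: 21.05
eef_pos: [0.5315, -0.2836, 0.2833]
ee_rot: [3.137, 0.002, -1.306]
force: [-1.2, 0.5, -0.8]
width: 0.0008
gripper_force: 0.0
```

{"method": "arm_command", "body": {"series": [0, 0, 0, 0.4, -0.15, 0, 0, 0, 0, 0, 0.86, -0.27, 0, 0, 0, 0, 0, 0.86, -0.27, 0, 0, 0, 0, 0, 0.86, -0.27, 0, 0]}}

```text
t: 21.55
eef_pos: [0.5792, -0.3569, 0.2849]
ee_rot: [3.14, 0.002, -1.304]
force: [-0.3, -0.0, 0.4]
width: 0.0
gripper_force: 0.0
```

Run:
```python
from h import *
s=arm.get_state(); print(s["t"],incase(s["eef_pos"]),s["ee_rot"],s["force"])
```

```text
21.55 [-183.8    2.5  284.9] [ 3.13950111e+00  1.74643536e-03 -1.30385628e+00] [-0.26388196 -0.00928211  0.35694537]
```

{"method": "arm_command", "body": {"series": [0, 0, 0, 0, -0.02, 0.4, 0, 0, 0, 0, 0, -0.02, 0.8, 0, 0, 0, 0, 0, -0.02, 0.9, 0, 0, 0, 0, 0, -0.02, 0.9, 0, 0, 0, 0, 0, -0.02, 0.9, 0]}}

```text
t: 22.18
eef_pos: [0.5826, -0.3571, 0.1988]
ee_rot: [-3.139, -0.002, -1.303]
force: [0.8, -0.8, 0.7]
width: 0.0005
gripper_force: 0.0
```

{"method": "arm_command", "body": {"series": [0, 0, 0, -0.2, 0, 0, 0, 0, 0, 0, -0.4, 0, 0, 0, 0, 0, 0, -0.55, 0, -0.05, 0, 0, 0, 0, -0.68, 0, -0.1, 0, 0, 0, 0, -0.84, 0, -0.1, 0, 0, 0, 0, -1, 0, -0.07, 0, 0, 0, 0, -1, 0, -0.07, 0]}}

```text
t: 23.05
eef_pos: [0.5548, -0.2591, 0.2033]
ee_rot: [3.141, 0.001, -1.302]
force: [0.2, -0.1, -0.4]
width: 0.0008
gripper_force: 0.0
```

Run:
```python
from h import *
s=arm.get_state(); print(s["t"],incase(s["eef_pos"]),s["ee_rot"],s["force"])
```

```text
23.05 [-83.    0.3 203.3] [ 3.14118896e+00  5.64236527e-04 -1.30227630e+00] [ 0.24791512 -0.12019727 -0.39581569]
```

{"method": "arm_command", "body": {"series": [0, 0, 0, -0.12, 0, 0.07, 0, 0, 0, 0, -0.25, 0, 0.15, 0, 0, 0, 0, -0.38, 0, 0.25, 0, 0, 0, 0, -0.5, 0, 0.36, 0, 0, 0, 0, -0.6, 0, 0.5, 0, 0, 0, 0, -0.68, 0, 0.65, 0, 0, 0, 0, -0.71, 0, 0.74, 0, 0, 0, 0, -0.71, 0, 0.74, 0]}}

```text
t: 24.05
eef_pos: [0.536, -0.1917, 0.1286]
ee_rot: [3.14, 0.001, -1.303]
force: [0.4, -0.4, -0.0]
width: 0.0003
gripper_force: 0.0
```

Run:
```python
from h import *
s=arm.get_state(); print(s["t"],incase(s["eef_pos"]),s["ee_rot"],s["force"])
```

```text
24.05 [-13.    0.7 128.6] [ 3.13989944e+00  6.41738235e-04 -1.30324311e+00] [ 0.42020905 -0.44855101 -0.00262905]
```

Now pressing it flat. The tip should stop at z ≈ 0.097, which is TCP 0.119.

{"method": "arm_command", "body": {"series": [0, 0, 0, 0, 0, 0.03, 0, 0, 0, 0, 0, 0, 0.06, 0, 0, 0, 0, 0, 0, 0.08, 0, 0, 0, 0, 0, 0, 0.09, 0, 0, 0, 0, 0, 0, 0.1, 0, 0, 0, 0, 0, 0, 0.11, 0, 0, 0, 0, 0, 0, 0.11, 0]}}

```text
t: 24.92
eef_pos: [0.5367, -0.192, 0.1192]
ee_rot: [-3.141, -0.0, -1.303]
force: [-1.6, 0.9, 5.9]
width: 0.0002
gripper_force: 2.8
```

{"method": "arm_command", "body": {"series": [0, 0, 0, 0, 0, 0.01, 0, 0, 0, 0, 0, 0, 0.01, 0, 0, 0, 0, 0, 0, 0.01, 0, 0, 0, 0, 0, 0, 0.01, 0]}}

```text
t: 25.42
eef_pos: [0.5367, -0.192, 0.119]
ee_rot: [-3.141, -0.001, -1.303]
force: [-3.8, 3.0, 12.4]
width: 0.0003
gripper_force: 6.1
```

Stiff contact at exactly the flat height. I'll lift off and check numerically that the bright strap lies at the expected flat spot.

{"method": "arm_command", "body": {"series": [0, 0, 0, 0, 0, -0.3, 0, 0, 0, 0, 0, 0, -0.7, 0, 0, 0, 0, 0, 0, -1, 0, 0, 0, 0, -0.5, 0, -1, 0, 0, 0, 0, -1, 0, -1, 0, 0, 0, 0, -1, 0, -1, 0, 0, 0, 0, -1, 0, -1, 0]}}

```text
t: 26.3
eef_pos: [0.5102, -0.0954, 0.2177]
ee_rot: [-3.141, -0.0, -1.302]
force: [0.5, 0.1, 0.1]
width: 0.0007
gripper_force: 0.0
```

Run:
```python
from h import *
m=arm.camera_model("wrist"); i=arm.grab_frame("wrist"); s=arm.get_state(); print(s["t"],incase(s["eef_pos"]),s["force"])
def w(x,y,z): return np.r_[O+X*x/1000+Y*y/1000,z/1000]
g=cv2.cvtColor(i,cv2.COLOR_BGR2GRAY)
uv=proj(m,w(9,0,98)); print("expected tip px",uv, "axis px",proj(m,w(-103,0,97)))
# brightness profile along case x at y=+12 (beside slot) and y=+40 (bare lid)
for y in (14,-14,45): print(y,[(x,int(g[tuple(np.round(proj(m,w(x,y,97))[::-1]).astype(int))])) for x in range(-120,31,10)])
top=arm.grab_frame("top"); mt=arm.camera_model("top"); t=cv2.cvtColor(top,cv2.COLOR_BGR2GRAY)
h,ww=g.shape
# endpoint of strap by gradient
v=[(x,int(g[tuple(np.round(proj(m,w(x,14,97))[::-1]).astype(int))])) for x in range(0,24,2)]; print(v)
# bystanders: image difference at jar, beaker, packet in side view vs start
sd=cv2.imread("pics/side0.png"); s2=arm.grab_frame("side")
for n,(x0,x1,y0,y1) in {"jar":(165,215,240,310),"beaker":(300,325,118,145),"packet":(385,408,150,180)}.items(): print(n,cv2.absdiff(sd,s2)[y0:y1,x0:x1].mean().round(1))
```

```text
26.35 [ 86.3   0.3 217.6] [-0.01785648 -0.90025394 -0.02251115]
expected tip px [316.85435491 109.6692002 ] axis px [317.06446738 -53.20866024]
14 [(-120, 113), (-110, 46), (-100, 46), (-90, 152), (-80, 152), (-70, 151), (-60, 255), (-50, 255), (-40, 255), (-30, 255), (-20, 255), (-10, 255), (0, 254), (10, 217), (20, 189), (30, 189)]
-14 [(-120, 111), (-110, 44), (-100, 45), (-90, 152), (-80, 150), (-70, 147), (-60, 209), (-50, 208), (-40, 208), (-30, 211), (-20, 255), (-10, 255), (0, 248), (10, 194), (20, 189), (30, 189)]
45 [(-120, 114), (-110, 45), (-100, 46), (-90, 152), (-80, 150), (-70, 152), (-60, 189), (-50, 189), (-40, 189), (-30, 189), (-20, 189), (-10, 189), (0, 190), (10, 190), (20, 190), (30, 190)]
[(0, 254), (2, 202), (4, 216), (6, 255), (8, 255), (10, 217), (12, 190), (14, 190), (16, 190), (18, 190), (20, 189), (22, 190)]
jar 2.2
beaker 58.7
packet 36.7
```

The strap ends at case x ≈ 9–10 mm, as it should when flat. The beaker and packet differences may only be the arm blocking the view, so I'll check with the top view.

Run:
```python
from h import *
a=cv2.imread("pics/top0.png",0); b=arm.grab_frame("top"); b=cv2.cvtColor(b,cv2.COLOR_BGR2GRAY)
for n,(x0,x1,y0,y1) in {"jar":(170,215,145,190),"beaker":(418,462,145,188),"packet":(405,470,238,288)}.items():
    c=[]
    for g in (a,b):
        M=cv2.moments((g[y0:y1,x0:x1]>100).astype(np.uint8)); c.append((round(M["m10"]/M["m00"],1),round(M["m01"]/M["m00"],1),M["m00"]))
    print(n,c)
```

```text
jar [(27.5, 26.5, 377.0), (27.5, 26.5, 375.0)]
beaker [(20.4, 20.0, 555.0), (20.5, 20.1, 548.0)]
packet [(32.8, 25.0, 1360.0), (32.9, 24.9, 1401.0)]
```

All bystanders are unmoved and the robot touches nothing. Handing in.

```bash
python3 -c "
from station import arm
print(arm.job_done())"
```

```text
the job is handed in; nothing more can be done
None
```

I handed the job in at about 26 s of the 64 s allowed: the weight stands upright in the empty compartment, the lid is shut and the hasp lies flat over the staple; the jar, beaker and packet did not move, and no verdict came back.

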